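# Offer up the flap of a market serving bin and hold its hinge aligned

### The job

The flap of the wooden serving bin has come off its hinge. First clear the scoop lying in front of the bin's mouth: lay it flat in the open tray on top of the bin and let go of it; then take the flap by its grip rail, lift it to the bin and, keeping it level, bring its hinge knuckle between the two knuckles on the bin so that the holes line up for the pin. Finish while still holding the flap there in the air, steady and not resting on anything; leave the pin and everything else on the stall alone.

Things in the scene. Friction and masses are not known exactly. Their poses are not given: they have to be found in the camera images.
- bin_hinge (a point): Middle of the bin's hinge axis, 112 mm above the table, 18 mm outside the bin's side face. x along the axis, y towards the bin's middle (93 mm away), z up. The bin's two steel knuckles are tubes 24 mm across with 14 mm holes, lying from 27 to 57 mm either side of this point along x; the 54 mm gap between them is open from above, below and the outside (-y).
- bin_tray (a point): Centre of the floor of the open tray on top of the bin, 100 mm above the table. The tray is 184 mm (x) by 134 mm (y) inside; its 8 mm walls rise 45 mm above this floor. Axes as bin_hinge (the hinge is on the -y side).
- bin: Fixed wooden serving bin, 200 mm (x) by 150 mm (y) by 145 mm high. Its mouth, which the flap closes, is the opening low in its -y side, under the hinge. Origin on the table under its middle, axes as bin_hinge.
- flap_knuckle (a point): Centre of the flap's one steel knuckle: a tube 24 mm across with a 14 mm hole (the pin is 8 mm), 46 mm long along x, outside the middle of the board's long +y edge, 61 mm from the board's middle and 21 mm above the flap's underside. x along the knuckle, y from board to knuckle, z up. Once hung, these axes point the same ways as bin_hinge's.
- flap_grip (a point): Gripping point on the flap's wooden grip rail, over the board's middle, 49 mm above the flap's underside: 28 mm above and 61 mm in -y from the knuckle's centre. The rail is 90 mm along x, 14 mm thick along y (grip across y), and stands from 22 to 62 mm above the underside.
- flap: Loose flap, lying flat on the table, rail up: a wooden board 180 mm (x) by 90 mm (y) by 12 mm on two battens 10 mm high; its top is 22 mm above the underside, with a 3 mm steel hinge plate on it beside the rail on the +y side (from 19 mm off the rail's middle). About 0.26 kg. Origin at the underside below the board's middle, axes as flap_knuckle.
- scoop_grip (a point): Gripping point on the scoop's wooden handle, 24 mm above the scoop's underside, near its centre of mass. The handle is 14 mm thick along y (grip across y), 20 mm high, and runs along x from 50 mm behind this point to 27 mm ahead of it, where the bowl begins. z up.
- scoop_mid (a point): Middle of the scoop's length, 20 mm ahead (+x) of scoop_grip, 18 mm above its underside.
- scoop: The scoop, 137 mm long, lying flat on the table some 20 to 26 cm off the bin's middle on its hinge side. Ahead (+x) of the handle is a square open aluminium bowl, 60 mm long, 52 mm wide, 36 mm high, flat underneath, from 27 to 87 mm ahead of scoop_grip. About 0.08 kg. Origin 20 mm ahead of scoop_grip, at the underside.
- jar: Bystander: amber glass jar, 60 mm across, 85 mm high; origin under its middle.
- tin: Bystander: steel tin, 68 mm across, 75 mm high; origin under its middle.
- bottle: Bystander: green glass bottle, 64 mm across, 170 mm high; origin under its middle.
- cup: Bystander: steel cup, 72 mm across, 80 mm high; origin under its middle.
- bowl: Bystander: white bowl, 110 mm across, 45 mm high; origin under its middle.
- packet: Bystander: cardboard packet 50 x 80 x 55 mm high; origin under its middle.
- pin_block: Fixed wooden block, 50 x 50 x 28 mm, with the steel hinge pin standing in it, 103 mm high in all; not needed. Origin under its middle.

How it is judged:
By the outcome, as a careful person would: the job done as asked, in the order asked, and still so for the second after the job is handed in, while the arm keeps its last pose, push and grip.
It also fails if it takes over 56 s, if anything falls off the work surface, if the arm or the gripper's body presses on something with over 40 N, if the wrist force passes 120 N, or if a joint passes its speed limit or range.

### The arm

A 6-joint arm with a two-finger parallel gripper is mounted at the origin on the work surface. World frame = base frame: x ahead of the robot, y to its left, z up, the work surface at z = 0. Lengths are in m, angles in rad, forces in N, time in s.
With the tool pointing down it reaches from about 0.425 to 0.95 m from the base axis. Payload 3.5 kg.
Tool frame: the origin (TCP) lies on the centre line of the jaws, within the pads' length; the fingertips stand tip_extent ahead of it and the grasp point (between the pads) lies 2 mm behind it (tip_extent is the distance from the TCP to the fingertips, in m); z points along the fingers, y is the direction in which the jaws open and shut (so a half turn about z gives the same grasp; the last joint's range is limited). The gripper opens to 85 mm and grips with 20 to 120 N. Pads are 22 mm wide; open, the fingers measure 114 mm over their backs; the gripper's body (76 mm by 85 mm) begins 54 mm behind the grasp point. The pads swing forward as they close: fully open they stand 13 mm farther back than shut.
Start: joints at [-1.319, 0.286, 1.577, -0, 1.279, -0.15], TCP at [0.264, -0.621, 0.248] pointing down, gripper open.
Joint ranges: [-2.77, 2.77], [-0.9, 2.22], [0.21, 2.48], [-1.53, 4.67], [0.24, 2.81], [-2.84, 2.84]. Speed limits (rad/s): [2.79, 2.79, 3.14, 3.14, 3.14, 3.14].

### API

Orientations are given as a unit quaternion [x, y, z, w].
In Python, from plant import * gives the robot as it stands.
- The arm moves only by the shell command python3 -m crank 'ROWS' [FORCE]. ROWS is JSON, a list of rows, each a list of 7 numbers: the gripper's target within -1 to 1 (shut at 1, half-way at 0, fully open at -1), then the shift along the tool's x, y, z in cm, then the turn, a rotation vector about the tool's x, y, z in degrees. In form: [[fingers, tx, ty, tz, wx, wy, wz], ...]. A call has 1 to 5 rows; each row shifts and turns the commanded pose from where the row before left it, along the tool's axes as they then stand; what a row does not reach is not made up. A row lasts 1/10 s, in which the tool goes at most 50 mm and 8.59 degrees, less where a joint would pass 70% of its speed; a pose out of reach is approached as far as the arm can. A call is refused whole if a number of a shift passes 5 or a number of a turn 8.59, either way. A call with a gripper value outside its range is refused whole. The fingers move at their own pace and stop on an object; FORCE is the grip in N (left out, the last holds). Time passes only in rows, so rows that do not move let the fingers close. It gives the time, the measured TCP pose, the force and the opening at its end, in the units of the state.
- get_state(): the state, without advancing time (a new reading comes with each control period).
- read_camera(name): name is "scene" or "top" or "wrist"; returns a dict with "color" (400x640x3 uint8, red, green, blue), "vfov" (degrees; the focal length in pixels is half the picture's height over the tangent of half this angle, whatever the lens; pixels are square), "cx", "cy" (the principal point, pixels), "distortion" ([k1, k2, p1, p2, k3] as OpenCV has them; the pictures are not rectified), "cam_to_world" (4x4, takes a point from camera to world coordinates). Camera axes: x right, y up, looking along -z (the intrinsics and any distortion apply to the point x, -y, -z); pixel columns grow to the right and rows downward; lengths in m; the calibration is good to about 2 mm. A picture is of the moment at which its call begins. There is no depth.
- sign_off(): hands the job in, once; it reports no verdict.
Trained networks look in the newest picture that a camera, given by its name, has taken for a name from the list of things; names that differ only in an ending like _2 or _b are one class to them, and where a whole thing is asked for, a point or a joint stands for the part that bears it (a point fixed in the world has none). Each returns a list of dicts, best first, with "p" (0 to 1); they miss things now and then, are a little off and sometimes report something else, mostly with a low value. They report only what shows in the picture. A call takes as long as a camera call.
- trace(thing, camera): "pixels" (400x640 bool, what is visible of it) and "location" ([column, row] in pixels, amid what is visible of it).
- place_of(thing, camera): "location" ([column, row] in pixels: a listed point, or the origin of a listed thing).
The state is a dict: "time": time; "qpos": joint angles; "dq": joint speeds; "joint_efforts": joint torques, N m; "eef_pos": TCP position; "tcp_rot": TCP orientation; "contact_force": force on the tool from outside, world axes, zero at the start; "wrist_torque": the same for the moment, N m; "opening": opening from 0.0 (shut) to 1.0 (fully open).
Only numpy, scipy, OpenCV 4.12 (cv2) and the standard library are available. Lean on these libraries where they do the work, as an engineer would, in place of code of your own. Each camera call takes 0.05 s, during which the arm holds its last target.

## Working session

There is one attempt and no reset: what is moved stays moved. The work goes in short steps, Python scripts to look and compute and a shell command to move; the robot and the scene stay as the last step left them, time stands still between calls to the robot, and variables do not carry over. Pictures are saved under pics/ and viewed, and the job is handed in when it is done.

```bash
ls; mkdir -p pics
python3 - <<'E'
from plant import *
import cv2,json
s=get_state(); print(s)
import plant; print([x for x in dir(plant) if not x.startswith('_')])
for n in ("scene","top","wrist"):
    c=read_camera(n); cv2.imwrite(f"pics/{n}0.png",c["color"][:,:,::-1]); print(n,c["vfov"],c["cx"],c["cy"],c["distortion"],c["cam_to_world"])
print(get_state()["time"])
E
```

```text
pics
{'time': 0.0, 'qpos': array([-1.31903820e+00,  2.87214139e-01,  1.57818560e+00, -3.96946610e-06,
        1.27861246e+00, -1.50000238e-01]), 'dq': array([ 0.00191692,  0.00140233, -0.00083133, -0.00025719,  0.0005377 ,
        0.00034916]), 'joint_efforts': array([ 9.68767552e-06, -4.05979085e+01, -2.92627752e+01, -1.20872610e-04,
        5.82416716e-03,  1.21085154e-05]), 'eef_pos': array([ 0.26381933, -0.620631  ,  0.24691016]), 'tcp_rot': array([ 9.79890701e-01,  1.99531328e-01, -6.34227278e-05, -1.20810779e-03]), 'contact_force': array([ 0.05364511,  1.00020272, -0.56092287]), 'wrist_torque': array([0.04080994, 0.01818009, 0.02696885]), 'opening': 1.0027723001736055}
['Unreachable', 'get_state', 'place_of', 'read_camera', 'sign_off', 'tip_extent', 'trace']
scene 43.34563911429198 321.673543204495 198.9457898289318 [0.02759488 0.         0.         0.         0.        ] [[-0.51010552 -0.63277682  0.58256833  1.42438277]
 [ 0.85997518 -0.36314746  0.35856187  0.43447523]
 [-0.01533143  0.68389869  0.72941588  1.17092631]
 [ 0.          0.          0.          1.        ]]
top 54.22153652635396 316.216626003183 200.1377291354151 [-0.00937618  0.          0.          0.          0.        ] [[ 0.00629953  0.98799437 -0.15436142  0.36241024]
 [-0.99982858  0.00353548 -0.0181743  -0.11107895]
 [-0.01741036  0.15444945  0.98784728  1.40095275]
 [ 0.          0.          0.          1.        ]]
wrist 70.5860987193001 320.17818928894275 203.03431227093887 [-0.02515231  0.          0.          0.          0.        ] [[ 0.39070201  0.87390727  0.2892024   0.33749282]
 [-0.92051269  0.37190236  0.11977073 -0.58958337]
 [-0.00288654 -0.31300914  0.94974573  0.37194949]
 [ 0.          0.          0.          1.        ]]
0.15
```

View pics/scene0.png

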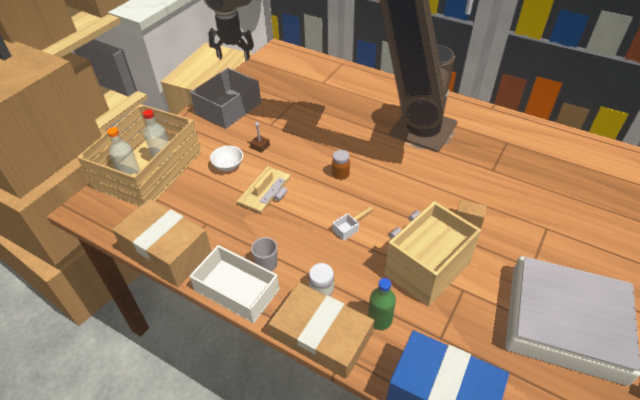

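View pics/top0.png

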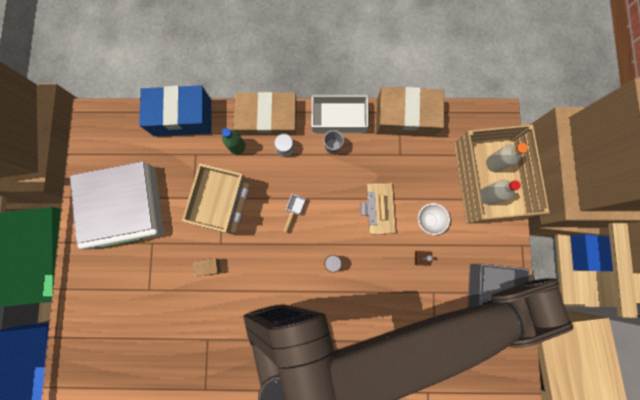

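```bash
cat > h.py <<'E'
from plant import *
import numpy as np, cv2
from scipy.spatial.transform import Rotation as R
def ray(c,px):
    f=200/np.tan(np.radians(c["vfov"])/2)
    K=np.array([[f,0,c["cx"]],[0,f,c["cy"]],[0,0,1.]])
    u=cv2.undistortPoints(np.array([[px]],float),K,np.array(c["distortion"],float))[0,0]
    T=np.array(c["cam_to_world"]); d=T[:3,:3]@np.array([u[0],-u[1],-1.]); return T[:3,3],d/np.linalg.norm(d)
def atz(c,px,z):
    o,d=ray(c,px); return o+d*(z-o[2])/d[2]
def tri(rays):
    A=np.zeros((3,3));b=np.zeros(3)
    for o,d in rays:
        P=np.eye(3)-np.outer(d,d);A+=P;b+=P@o
    p=np.linalg.solve(A,b); return p,[np.linalg.norm((np.eye(3)-np.outer(d,d))@(p-o)) for o,d in rays]
def proj(c,p):
    f=200/np.tan(np.radians(c["vfov"])/2)
    T=np.array(c["cam_to_world"]); q=T[:3,:3].T@(np.array(p)-T[:3,3]); q=q*[1,-1,-1]
    K=np.array([[f,0,c["cx"]],[0,f,c["cy"]],[0,0,1.]])
    return cv2.projectPoints(q[None],np.zeros(3),np.zeros(3),K,np.array(c["distortion"],float))[0][0,0]
def tool():
    s=get_state(); return s,np.array(s["eef_pos"]),R.from_quat(s["tcp_rot"])
E
python3 - <<'E'
from h import *
print(tip_extent)
cs={n:read_camera(n) for n in("scene","top","wrist")}
Z=dict(bin_hinge=.112,bin_tray=.1,flap_knuckle=.021,flap_grip=.049,scoop_grip=.024,scoop_mid=.018,scoop=0,bin=0,flap=0,jar=0,tin=0,bottle=0,cup=0,bowl=0,packet=0,pin_block=0)
for t,z in Z.items():
    rs=[]
    for n in cs:
        l=place_of(t,n)
        for k in l[:2]:
            print(t,n,round(k["p"],2),np.round(k["location"],1),np.round(atz(cs[n],k["location"],z),4))
        if l and l[0]["p"]>.5: rs.append(ray(cs[n],l[0]["location"]))
    if len(rs)>1: p,e=tri(rs);print("   TRI",np.round(p,4),np.round(e,4))
print(get_state()["time"])
E
```

```text
0.017
bin_hinge scene 0.82 [404.4 226.6] [0.5552 0.1628 0.112 ]
bin_hinge scene 0.72 [381.5 318.5] [0.84   0.2325 0.112 ]
bin_hinge top 0.65 [241.2 201.8] [0.5573 0.164  0.112 ]
   TRI [0.557  0.1635 0.1142] [0. 0.]
bin_tray scene 0.67 [432.8 245.9] [0.5691 0.2528 0.1   ]
bin_tray top 0.7 [215.2 196.4] [0.5773 0.2558 0.1   ]
bin_tray top 0.52 [283.7 148.8] [0.7444 0.0261 0.1   ]
   TRI [0.5758 0.2539 0.1081] [0.0003 0.0003]
flap_knuckle scene 0.77 [277.9 191.6] [ 0.5477 -0.2679  0.021 ]
flap_knuckle scene 0.52 [264.3 181.3] [ 0.5311 -0.3324  0.021 ]
flap_knuckle top 0.84 [364.2 207.7] [ 0.5514 -0.2566  0.021 ]
   TRI [ 0.5523 -0.2593  0.0289] [0.004 0.004]
flap_grip scene 0.93 [263.9 182.4] [ 0.5576 -0.312   0.049 ]
flap_grip top 0.83 [385.3 205.9] [ 0.5542 -0.3272  0.049 ]
flap_grip top 0.16 [361. 209.] [ 0.543  -0.2425  0.049 ]
   TRI [ 0.5526 -0.3235  0.0402] [0.0057 0.0057]
scoop_grip scene 0.76 [359.4 217.3] [0.517  0.0081 0.024 ]
scoop_grip top 0.75 [289.2 220.5] [0.5042 0.0095 0.024 ]
   TRI [0.5069 0.0073 0.0134] [0.0036 0.0036]
scoop_mid scene 0.66 [352.9 219.9] [ 0.5312 -0.
[... 1371 characters left out ...]
0.0003]
cup scene 0.8 [264.8 265.9] [ 0.7938 -0.1483  0.    ]
cup scene 0.49 [468.8 219.7] [0.3406 0.2919 0.    ]
cup top 0.54 [331.8 146.3] [ 0.7836 -0.1418  0.    ]
   TRI [ 0.7883 -0.1465 -0.0063] [0.0052 0.0052]
bowl scene 0.55 [226.4 164.8] [ 0.5137 -0.5051  0.    ]
bowl top 0.74 [432.3 220.2] [ 0.51   -0.5021  0.    ]
   TRI [ 0.5114 -0.5047 -0.0023] [0.0022 0.0022]
packet scene 0.86 [467.4 216.9] [0.3319 0.2844 0.    ]
packet top 0.9 [210.6 267.4] [0.338  0.2887 0.    ]
   TRI [0.3384 0.2859 0.0074] [0.0007 0.0007]
pin_block top 0.76 [418.8 253.3] [ 0.3921 -0.4499  0.    ]
pin_block wrist 0.86 [235.   36.4] [ 0.3747 -0.4646  0.    ]
   TRI [ 0.3851 -0.4557 -0.0289] [0.0076 0.0076]
2.7
```

View pics/wrist0.png

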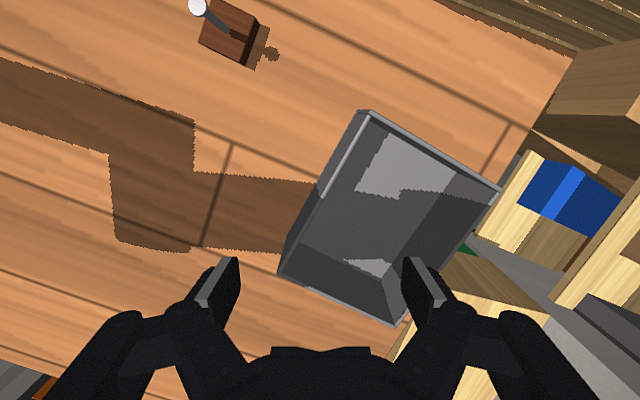

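The scene view shows the scoop at about (355,220), the bin at (432,250) and the flap at (265,188). In the top view they sit at (293,212), (216,198) and (380,208). The wrist camera sees only the pin block and a grey tray. Next I'll measure orientations.

Run:
```python
from h import *
import pickle
cs={n:read_camera(n) for n in("scene","top")}
M={}
for n in cs:
    for t in ("bin","scoop","flap"):
        l=trace(t,n); M[n,t]=(l[0]["pixels"],l[0]["p"]) if l else None
        print(n,t,l and l[0]["p"], l and l[0]["pixels"].sum())
pickle.dump((cs,M),open("v1.pkl","wb"))
im=cs["top"]["color"][:,:,::-1]
cv2.imwrite("pics/a1.png",np.hstack([cv2.resize(im[160:240,180:260],(400,400),interpolation=3),cv2.resize(im[170:250,260:340],(400,400),interpolation=3)]))
cv2.imwrite("pics/a2.png",cv2.resize(im[170:250,340:420],(480,480),interpolation=3))
im=cs["scene"]["color"][:,:,::-1]
cv2.imwrite("pics/a3.png",cv2.resize(im[160:310,220:500],(800,428),interpolation=3))
# orientation of masks in world
for t,z in(("bin",.145),("scoop",.02),("flap",.022)):
    for n in cs:
        m=M[n,t]
        if m is None: continue
        ys,xs=np.nonzero(m[0]); idx=range(0,len(xs),1)
        P=np.array([atz(cs[n],(xs[i],ys[i]),z)[:2] for i in idx],np.float32)
        print(t,n,cv2.minAreaRect(P))
print(get_state()["time"])
```

```text
scene bin 0.91 6369
scene scoop 0.89 602
scene flap 0.96 1374
top bin 0.93 3417
top scoop 0.66 356
top flap 0.63 1386
bin scene ((0.6139200925827026, 0.2523462176322937), (0.20656812191009521, 0.2871030569076538), 76.32054138183594)
bin top ((0.5625876188278198, 0.23609717190265656), (0.19112078845500946, 0.2038094848394394), 75.56060791015625)
scoop scene ((0.5324622988700867, -0.0021509677171707153), (0.07593075186014175, 0.1518150418996811), 68.20588684082031)
scoop top ((0.5294507145881653, -0.0004718862473964691), (0.05416112020611763, 0.13642679154872894), 68.9692153930664)
flap scene ((0.5559258460998535, -0.3032831847667694), (0.19123461842536926, 0.12477335333824158), 2.3829715251922607)
flap top ((0.5495593547821045, -0.3025069236755371), (0.17969122529029846, 0.11687979102134705), 2.3973329067230225)
3.1
```

View pics/a1.png

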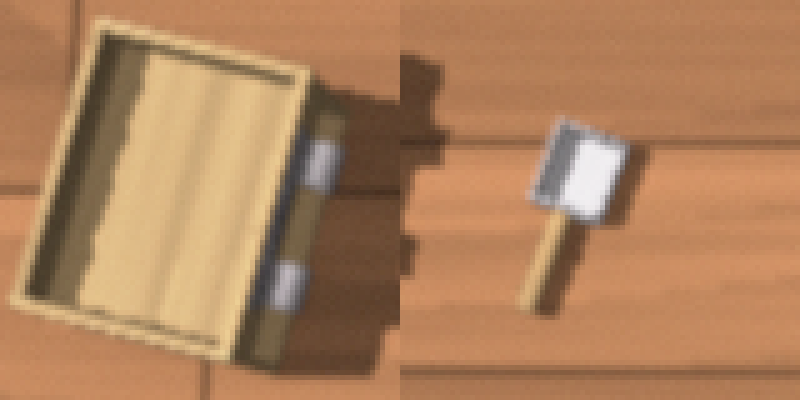

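View pics/a2.png

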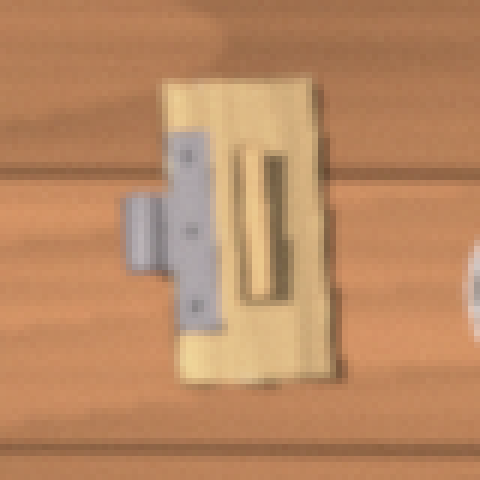

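View pics/a3.png

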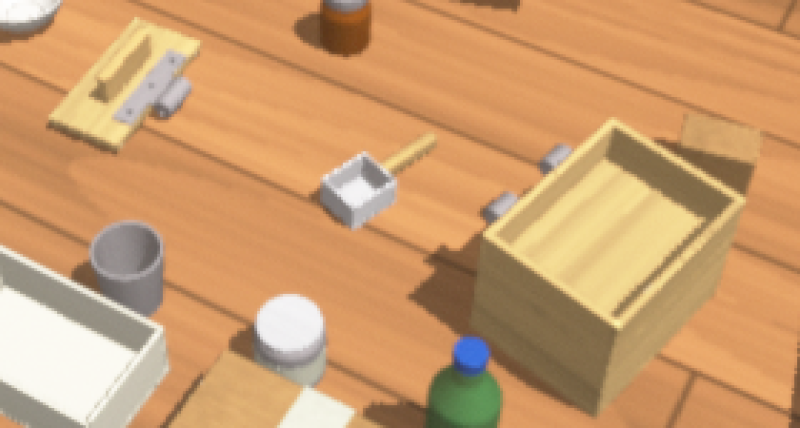

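Top crop: the bin's rim corners are clear (left panel), with the knuckles on its right (-y) side. The scoop's handle runs down-left from its bowl. The flap is nearly aligned with the world, its knuckle facing the bin. I'll compute poses from the corners in the saved images, which costs no robot time.

Run:
```python
from h import *
import pickle
cs,M=pickle.load(open("v1.pkl","rb")); t=cs["top"]; s=cs["scene"]
def P(x,y,x0,y0,k,z,c=t): return atz(c,(x0+x/k-.5,y0+y/k-.5),z)
B=[P(*q,180,160,5,.145) for q in((100,20),(310,68),(235,360),(12,303))]
B=np.array(B)
d=lambda a,b:(np.round(np.linalg.norm(b-a),4),np.round(np.degrees(np.arctan2(*(b-a)[[1,0]])),2))
print("bin top c",B.mean(0),d(B[2],B[1]),d(B[3],B[0]),d(B[1],B[0]),d(B[2],B[3]))
k=800/280
Bs=np.array([P(*q,220,160,k,.145,s) for q in((612,120),(745,201),(614,326),(487,237))])
# order: near hinge +? 
print("bin scene c",Bs.mean(0),d(Bs[0],Bs[3]),d(Bs[1],Bs[2]),d(Bs[3],Bs[2]),d(Bs[0],Bs[1]))
F=np.array([P(*q,340,170,6,.022) for q in((163,80),(312,76),(334,382),(180,382))])
print("flap",F.mean(0),d(F[3],F[0]),d(F[2],F[1]),d(F[1],F[0]))
# rail top ends at z .062
r=[P(*q,340,170,6,.062) for q in((247,148),(258,300))]; print("rail",r,d(r[1],r[0]),(r[0]+r[1])/2)
rs=np.array([P(*q,220,160,k,.062,s) for q in((150,35),(98,82))]); print("rail scene",rs,d(rs[0],rs[1]),rs.mean(0))
# scoop
a=P(528-400,305,260,170,5,.034);b=P(564-400,213,260,170,5,.034);print("handle",a,b,d(a,b))
bw=np.array([P(x-400,y,260,170,5,.036) for x,y in((560,118),(632,148),(602,225),(530,195))]);print("bowl",bw.mean(0),[d(bw[i],bw[(i+1)%4]) for i in range(4)])
sb=np.array([P(*q,220,160,k,.036,s) for q in((366,153),(397,187),(352,206),(320,184))]);print("bowl sc",sb.mean(0))
# knuckles of bin at top (z .124)
for q in((322,166),(288,287)):print("kn",P(*q,180,160,5,.118))
for q in((558,157),(500,207)):print("kn sc",P(*q,220,160,k,.118,s))
```

```text
bin top c [0.56880773 0.2524495  0.145     ] (np.float64(0.1975), np.float64(-12.19)) (np.float64(0.195), np.float64(-14.14)) (np.float64(0.1451), np.float64(77.11)) (np.float64(0.1518), np.float64(76.18))
bin scene c [0.57128346 0.25201674 0.145     ] (np.float64(0.1952), np.float64(-12.62)) (np.float64(0.1959), np.float64(-15.1)) (np.float64(0.1389), np.float64(76.16)) (np.float64(0.1474), np.float64(76.45))
flap [ 0.55194976 -0.31500478  0.022     ] (np.float64(0.1807), np.float64(2.38)) (np.float64(0.183), np.float64(2.69)) (np.float64(0.089), np.float64(91.74))
rail [array([ 0.5933989, -0.3099063,  0.062    ]), array([ 0.50515824, -0.31450453,  0.062     ])] (np.float64(0.0884), np.float64(2.98)) [ 0.54927857 -0.31220541  0.062     ]
rail scene [[ 0.51533117 -0.30864442  0.062     ]
 [ 0.60397266 -0.31579727  0.062     ]] (np.float64(0.0889), np.float64(-4.61)) [ 0.55965192 -0.31222084  0.062     ]
handle [0.46791216 0.02246929 0.034     ] [ 0.53297873 -0.00177858  0.034     ] (np.float64(0.0694), np.float64(-20.44))
bowl [ 0.56243196 -0.01349808  0.036     ] [(np.float64(0.0557), np.float64(-112.6)), (np.float64(0.0587), np.float64(159.49)), (np.float64(0.0553), np.float64(67.59)), (np.float64(0.0589), np.float64(-20.2))]
bowl sc [ 0.56834048 -0.01314665  0.036     ]
kn [0.58721101 0.15472638 0.118     ]
kn [0.50569767 0.17451646 0.118     ]
kn sc [0.50550894 0.17112702 0.118     ]
kn sc [0.59058079 0.14914801 0.118     ]
```

```bash
cat > plan.py <<'E'
from h import *
import sys
def plan(tgt,yaw,n=None,show=True):
    s,p,r=tool(); tgt=np.array(tgt,float)
    G=R.from_euler('z',yaw,degrees=True)*R.from_euler('x',180,degrees=True)
    w=(r.inv()*G).as_rotvec(degrees=True)
    if n is None: n=int(np.ceil(max(np.linalg.norm(tgt-p)/.048,np.linalg.norm(w)/8.5,1)))
    w_=w/n; out=[]
    for i in range(n):
        out.append(list(np.round(r.inv().apply((tgt-p)/n)*100,2))+list(np.round(w_,2))); r=r*R.from_rotvec(w_,degrees=True)
    print("at",np.round(p,4),"yaw",round(np.degrees(np.arctan2(*tool()[2].as_matrix()[[1,0],0])),2),"n",n,"t",s["time"],"F",np.round(s["contact_force"],1),"open",round(s["opening"],3))
    for o in out: print([float(x) for x in o])
if __name__=="__main__":
    a=[float(x) for x in sys.argv[1:]]; plan(a[:3],a[3],int(a[4]) if len(a)>4 else None)
E
python3 plan.py .512 .0065 .2 -20.5
```

```text
at [ 0.264  -0.6212  0.2483] yaw 23.02 n 15 t 3.1 F [ 0.1 -1.  -0.6] open 0.999
[3.16, -3.2, 0.32, -0.0, 0.0, 2.9]
[2.99, -3.36, 0.32, -0.0, 0.0, 2.9]
[2.82, -3.51, 0.32, -0.0, 0.0, 2.9]
[2.64, -3.65, 0.32, -0.0, 0.0, 2.9]
[2.45, -3.77, 0.32, -0.0, 0.0, 2.9]
[2.25, -3.89, 0.32, -0.0, 0.0, 2.9]
[2.05, -4.0, 0.32, -0.0, 0.0, 2.9]
[1.85, -4.1, 0.32, -0.0, 0.0, 2.9]
[1.64, -4.19, 0.32, -0.0, 0.0, 2.9]
[1.43, -4.27, 0.32, -0.0, 0.0, 2.9]
[1.21, -4.33, 0.32, -0.0, 0.0, 2.9]
[0.99, -4.39, 0.32, -0.0, 0.0, 2.9]
[0.76, -4.43, 0.32, -0.0, 0.0, 2.9]
[0.54, -4.47, 0.32, -0.0, 0.0, 2.9]
[0.31, -4.49, 0.32, -0.0, 0.0, 2.9]
```

```bash
python3 -m crank '[[-1,3.16,-3.2,0.32,0,0,2.9],[-1,2.99,-3.36,0.32,0,0,2.9],[-1,2.82,-3.51,0.32,0,0,2.9],[-1,2.64,-3.65,0.32,0,0,2.9],[-1,2.45,-3.77,0.32,0,0,2.9]]' 30
python3 -m crank '[[-1,2.25,-3.89,0.32,0,0,2.9],[-1,2.05,-4.0,0.32,0,0,2.9],[-1,1.85,-4.1,0.32,0,0,2.9],[-1,1.64,-4.19,0.32,0,0,2.9],[-1,1.43,-4.27,0.32,0,0,2.9]]'
python3 -m crank '[[-1,1.21,-4.33,0.32,0,0,2.9],[-1,0.99,-4.39,0.32,0,0,2.9],[-1,0.76,-4.43,0.32,0,0,2.9],[-1,0.54,-4.47,0.32,0,0,2.9],[-1,0.31,-4.49,0.32,0,0,2.9]]'
python3 -m crank '[[-1,0,0,0,0,0,0],[-1,0,0,0,0,0,0]]'
python3 - <<'E'
from h import *
c=read_camera("wrist"); cv2.imwrite("pics/w1.png",c["color"][:,:,::-1])
g=place_of("scoop_grip","wrist"); m=place_of("scoop_mid","wrist"); t=trace("scoop","wrist")
for l,z in((g,.024),(m,.018)):
    for k in l[:2]: print(k["p"],k["location"],atz(c,k["location"],z))
import pickle; pickle.dump((c,t),open("v2.pkl","wb"))
if t: 
    ys,xs=np.nonzero(t[0]["pixels"]);P=np.array([atz(c,(x,y),.034)[:2] for x,y in zip(xs[::3],ys[::3])],np.float32);print(t[0]["p"],cv2.minAreaRect(P))
E
python3 plan.py .512 .0065 .2 -20.5
```

```text
time: 3.6
eef_pos: [0.3471, -0.4103, 0.2323]
tcp_rot: [0.997, 0.073, 0.0, 0.0]
contact_force: [0.8, -0.5, -0.0]
opening: 0.996
time: 4.1
eef_pos: [0.4297, -0.2012, 0.2166]
tcp_rot: [0.999, -0.053, 0.0, 0.0]
contact_force: [-0.2, -1.3, 0.1]
opening: 0.998
time: 4.6
eef_pos: [0.5125, 0.0082, 0.2007]
tcp_rot: [0.984, -0.179, 0.001, 0.0]
contact_force: [0.3, -0.4, 0.5]
opening: 1.0
time: 4.8
eef_pos: [0.512, 0.0072, 0.2003]
tcp_rot: [0.984, -0.176, -0.0, 0.0]
contact_force: [-0.2, 0.0, -1.1]
opening: 1.001
0.68 [323.3, 186.3] [0.51066301 0.00391905 0.024     ]
0.76 [321.5, 166.2] [ 0.53124122 -0.00158617  0.018     ]
0.8 ((0.5264216661453247, -0.00189971923828125), (0.05184464529156685, 0.13441434502601624), 70.16725158691406)
at [0.5118 0.0051 0.2005] yaw -20.58 n 1 t 5.0 F [ 0.1 -1.1  0.4] open 1.001
[-0.03, -0.13, 0.05, 0.01, -0.02, -0.08]
```

View pics/w1.png

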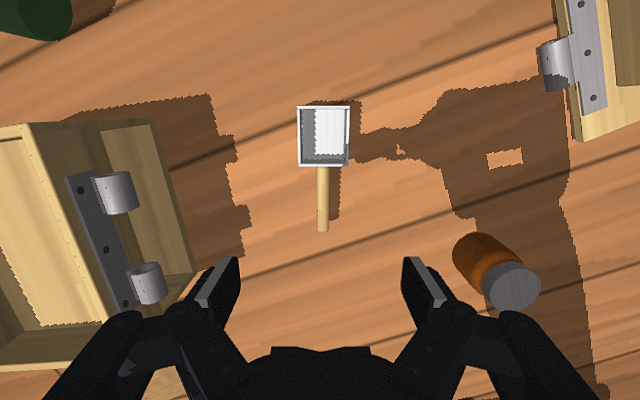

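The wrist view shows the handle upright in the image from (322,168) to (323,231), centred between the fingers at 320. That agrees with the top view. The bin's knuckles are at (115,193) and (147,283).

```bash
python3 - <<'E'
from h import *
import pickle
c,t=pickle.load(open("v2.pkl","rb"))
im=c["color"].astype(int)
a=atz(c,(322,168),.034);b=atz(c,(323,229),.034);print(a,b,np.linalg.norm(a-b),np.degrees(np.arctan2(*(a-b)[[1,0]])))
print("grip",b+(a-b)/np.linalg.norm(a-b)*.05)
E
python3 plan.py .5115 .0045 .0225 -20.5
```

```text
[ 0.53218651 -0.00241991  0.034     ] [0.46694915 0.02041042 0.034     ] 0.06911683485989631 -19.28789990566321
grip [0.51414269 0.00389467 0.034     ]
at [0.5118 0.0051 0.2005] yaw -20.58 n 4 t 5.0 F [ 0.1 -1.1  0.4] open 1.001
[-0.0, 0.02, 4.45, 0.0, -0.01, -0.02]
[-0.0, 0.02, 4.45, 0.0, -0.01, -0.02]
[-0.0, 0.02, 4.45, 0.0, -0.01, -0.02]
[-0.0, 0.02, 4.45, 0.0, -0.01, -0.02]
```

```bash
python3 -m crank '[[-1,0,0.02,4.45,0,0,0],[-1,0,0.02,4.45,0,0,0],[-1,0,0.02,4.45,0,0,0],[-1,0,0.02,4.45,0,0,0],[-1,0,0,0,0,0,0]]' 30
python3 -m crank '[[1,0,0,0,0,0,0],[1,0,0,0,0,0,0],[1,0,0,0,0,0,0],[1,0,0,0,0,0,0],[1,0,0,0,0,0,0]]' 30
python3 -m crank '[[1,0,0,0,0,0,0],[1,0,0,0,0,0,0],[1,0,0,0,0,0,0]]' 30
```

```text
time: 5.5
eef_pos: [0.5057, 0.0054, 0.016]
tcp_rot: [0.984, -0.179, -0.008, -0.0]
contact_force: [-1.0, 0.4, -0.4]
opening: 1.001
time: 6.0
eef_pos: [0.5127, 0.0055, 0.0239]
tcp_rot: [0.984, -0.178, 0.001, 0.0]
contact_force: [-0.2, 0.8, 7.7]
opening: 0.155
time: 6.3
eef_pos: [0.5128, 0.0055, 0.024]
tcp_rot: [0.984, -0.177, 0.001, 0.0]
contact_force: [-3.1, -0.7, 6.3]
opening: 0.157
```

```bash
python3 -m crank '[[1,0,0,-2,0,0,0],[1,0,0,-4,0,0,0],[1,0,0,-4.5,0,0,0],[1,0,0,-4.5,0,0,0],[1,0,0,-4.0,0,0,0]]'
python3 plan.py .5506 .257 .215 -14
```

```text
time: 6.8
eef_pos: [0.5115, 0.0058, 0.2145]
tcp_rot: [0.984, -0.178, 0.0, -0.0]
contact_force: [0.2, -0.5, -0.7]
opening: 0.16
at [0.5115 0.0058 0.2145] yaw -20.47 n 6 t 6.8 F [ 0.2 -0.5 -0.7] open 0.16
[-0.85, -4.15, -0.01, -0.0, -0.01, -1.08]
[-0.77, -4.17, -0.01, -0.0, -0.01, -1.08]
[-0.7, -4.18, -0.01, -0.0, -0.01, -1.08]
[-0.62, -4.19, -0.01, -0.0, -0.01, -1.08]
[-0.54, -4.2, -0.01, -0.0, -0.01, -1.08]
[-0.46, -4.21, -0.01, -0.0, -0.01, -1.08]
```

```bash
python3 -m crank '[[1,-0.85,-4.15,0,0,0,-1.08],[1,-0.77,-4.17,0,0,0,-1.08],[1,-0.7,-4.18,0,0,0,-1.08],[1,-0.62,-4.19,0,0,0,-1.08],[1,-0.54,-4.2,0,0,0,-1.08]]'
python3 -m crank '[[1,-0.46,-4.21,0,0,0,-1.08],[1,0,0,0,0,0,0],[1,0,0,0,0,0,0]]'
python3 - <<'E'
from h import *
for n in("wrist","top"):
    c=read_camera(n); cv2.imwrite(f"pics/x_{n}.png",c["color"][:,:,::-1])
E
python3 plan.py .5506 .257 .215 -14
```

```text
time: 7.3
eef_pos: [0.5439, 0.2167, 0.2121]
tcp_rot: [0.991, -0.131, -0.0, 0.0]
contact_force: [1.0, -0.4, -0.4]
opening: 0.158
time: 7.6
eef_pos: [0.5502, 0.2576, 0.2116]
tcp_rot: [0.993, -0.121, -0.001, 0.001]
contact_force: [-0.9, -1.5, -0.7]
opening: 0.156
at [0.5504 0.256  0.2118] yaw -14.03 n 1 t 7.7 F [-0.4 -0.1 -1.4] open 0.157
[-0.01, -0.1, -0.32, 0.06, 0.05, -0.03]
```

View pics/x_wrist.png

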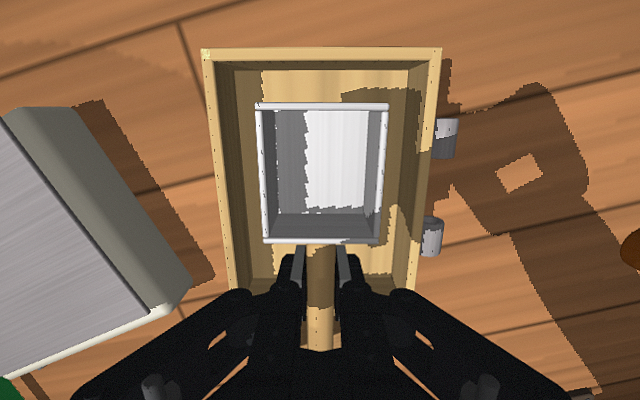

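The wrist view shows the scoop over the tray and aligned with it: rim corners at (203,51) and (441,50), bowl centred at 322. I'll lower it now.

```bash
python3 -m crank '[[1,0,0,3,0,0,0],[1,0,0,3,0,0,0],[1,0,0,1.6,0,0,0],[1,0,0,0.6,0,0,0],[1,0,0,0,0,0,0]]'
python3 -m crank '[[1,0,0,0.3,0,0,0],[1,0,0,0.2,0,0,0],[1,0,0,0,0,0,0]]'
```

```text
time: 8.2
eef_pos: [0.5507, 0.256, 0.1298]
tcp_rot: [0.992, -0.122, -0.001, 0.0]
contact_force: [-0.7, -0.3, -0.7]
opening: 0.157
time: 8.5
eef_pos: [0.5513, 0.2569, 0.1261]
tcp_rot: [0.993, -0.122, 0.001, -0.0]
contact_force: [-0.2, -0.6, -0.8]
opening: 0.158
```

```bash
python3 -m crank '[[1,0,0,0.15,0,0,0],[1,0,0,0.1,0,0,0],[1,0,0,0,0,0,0]]'
python3 -m crank '[[1,0,0,0.1,0,0,0],[1,0,0,0,0,0,0]]'
```

```text
time: 8.8
eef_pos: [0.5512, 0.257, 0.1241]
tcp_rot: [0.993, -0.122, 0.0, -0.0]
contact_force: [-2.5, -0.1, 4.2]
opening: 0.164
time: 9.0
eef_pos: [0.5512, 0.257, 0.1241]
tcp_rot: [0.993, -0.122, 0.0, -0.0]
contact_force: [-5.5, -1.4, 9.4]
opening: 0.158
```

```bash
python3 -m crank '[[1,0,0,-0.1,0,0,0],[0.2,0,0,0,0,0,0],[0.2,0,0,0,0,0,0],[0.2,0,0,0,0,0,0]]'
python3 -m crank '[[0.2,0,0,-1,0,0,0],[0.2,0,0,-3,0,0,0],[0.2,0,0,-4,0,0,0],[0.2,0,0,-2,0,0,0],[0.2,0,0,0,0,0,0]]'
python3 - <<'E'
from h import *
for n in("wrist","top"):
    c=read_camera(n); cv2.imwrite(f"pics/y_{n}.png",c["color"][:,:,::-1])
E
python3 plan.py .552 -.313 .2 2.7
```

```text
time: 9.4
eef_pos: [0.5507, 0.2567, 0.1223]
tcp_rot: [0.993, -0.122, -0.0, 0.0]
contact_force: [0.3, 0.4, -0.6]
opening: 0.398
time: 9.9
eef_pos: [0.5532, 0.2575, 0.2284]
tcp_rot: [0.993, -0.122, 0.004, -0.002]
contact_force: [0.2, 0.2, -0.2]
opening: 0.399
at [0.5509 0.2568 0.2232] yaw -14.0 n 12 t 10.0 F [-0.6  0.3 -0.5] open 0.397
[1.16, 4.61, 0.19, -0.0, -0.0, -1.39]
[1.05, 4.63, 0.19, -0.0, -0.0, -1.39]
[0.93, 4.66, 0.19, -0.0, -0.0, -1.39]
[0.82, 4.68, 0.19, -0.0, -0.0, -1.39]
[0.71, 4.7, 0.19, -0.0, -0.0, -1.39]
[0.59, 4.71, 0.19, -0.0, -0.0, -1.39]
[0.48, 4.72, 0.19, -0.0, -0.0, -1.39]
[0.36, 4.73, 0.19, -0.0, -0.0, -1.39]
[0.25, 4.74, 0.19, -0.0, -0.0, -1.39]
[0.13, 4.75, 0.19, -0.0, -0.0, -1.39]
[0.02, 4.75, 0.19, -0.0, -0.0, -1.39]
[-0.1, 4.75, 0.19, -0.0, -0.0, -1.39]
```

View pics/y_wrist.png

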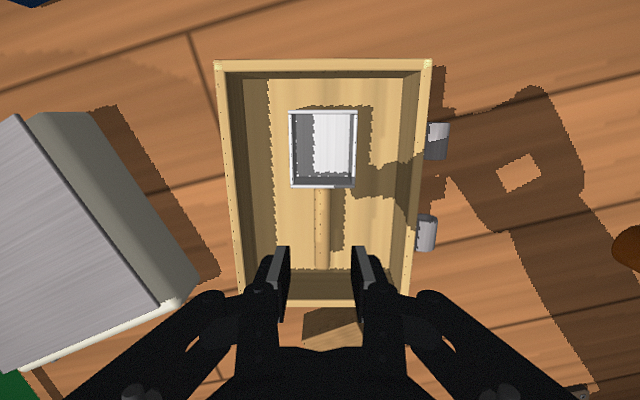

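The scoop lies flat in the tray, bowl at (323,148) and handle straight below it to (321,268), and it has been let go. Next is the flap.

```bash
python3 -m crank '[[0.2,1.16,4.61,0.19,0,0,-1.39],[0.2,1.05,4.63,0.19,0,0,-1.39],[-1,0.93,4.66,0.19,0,0,-1.39],[-1,0.82,4.68,0.19,0,0,-1.39],[-1,0.71,4.7,0.19,0,0,-1.39]]'
python3 -m crank '[[-1,0.59,4.71,0.19,0,0,-1.39],[-1,0.48,4.72,0.19,0,0,-1.39],[-1,0.36,4.73,0.19,0,0,-1.39],[-1,0.25,4.74,0.19,0,0,-1.39],[-1,0.13,4.75,0.19,0,0,-1.39]]'
python3 -m crank '[[-1,0.02,4.75,0.19,0,0,-1.39],[-1,-0.1,4.75,0.19,0,0,-1.39],[-1,0,0,0,0,0,0],[-1,0,0,0,0,0,0]]'
python3 - <<'E'
from h import *
c=read_camera("wrist"); cv2.imwrite("pics/w3.png",c["color"][:,:,::-1])
import pickle; pickle.dump(c,open("v3.pkl","wb"))
for t,z in(("flap_grip",.049),("flap_knuckle",.021)):
    for k in place_of(t,"wrist")[:2]: print(t,k["p"],k["location"],atz(c,k["location"],z))
E
python3 plan.py .552 -.313 .2 2.7
```

```text
time: 10.5
eef_pos: [0.5498, 0.0177, 0.2109]
tcp_rot: [0.998, -0.061, -0.002, -0.0]
contact_force: [1.4, 0.0, -0.1]
opening: 0.892
time: 11.0
eef_pos: [0.5504, -0.2194, 0.2013]
tcp_rot: [1.0, -0.0, -0.002, -0.001]
contact_force: [0.5, 0.4, 0.8]
opening: 1.0
time: 11.4
eef_pos: [0.5507, -0.3134, 0.1973]
tcp_rot: [1.0, 0.022, -0.002, -0.002]
contact_force: [-0.4, -0.2, -0.2]
opening: 1.001
flap_knuckle 0.72 [272.3, 185.2] [ 0.54893557 -0.25990085  0.021     ]
at [ 0.5517 -0.3114  0.1989] yaw 2.75 n 1 t 11.55 F [-0.5 -0.1 -0.1] open 0.998
[0.02, 0.16, -0.11, -0.1, 0.09, 0.05]
```

View pics/w3.png

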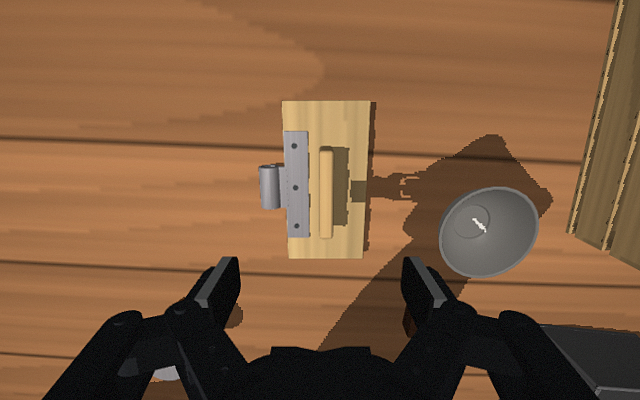

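The wrist view shows the rail from (326,148) to (326,238), upright in the picture. The board corners are at (283,101), (370,101), (363,258) and (289,258).

Run:
```python
from h import *
import pickle
c=pickle.load(open("v3.pkl","rb"))
q=c["color"][:,:,::-1][90:270,250:390]; cv2.imwrite("pics/w3c.png",cv2.resize(q,None,fx=3.3,fy=3.3,interpolation=2))
r=[atz(c,p,.062) for p in((326,148),(326,237))];print(r,(r[0]+r[1])/2,r[0]-r[1])
F=np.array([atz(c,p,.022) for p in((283,101),(370,101),(363,258),(289,258))]);print(F.mean(0));print(np.degrees(np.arctan2(*(F[0]-F[3])[[1,0]])),np.degrees(np.arctan2(*(F[1]-F[2])[[1,0]])),np.linalg.norm(F[0]-F[3]),np.linalg.norm(F[0]-F[1]))
```

```text
[array([ 0.5973946 , -0.31604872,  0.062     ]), array([ 0.50842194, -0.32053639,  0.062     ])] [ 0.55290827 -0.31829255  0.062     ] [0.08897266 0.00448767 0.        ]
[ 0.55042559 -0.31927261  0.022     ]
2.4793003885039924 2.966417338474331 0.17735741121741375 0.08718973626558962
```

View pics/w3c.png

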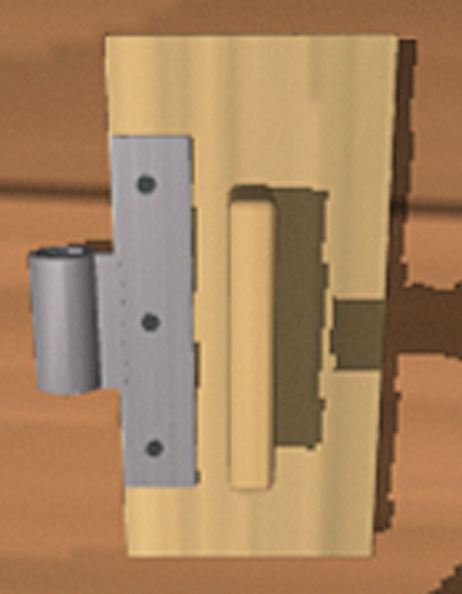

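```bash
python3 -m crank '[[-1,0,0.2,4,0,0,0],[-1,0,0.2,4,0,0,0],[-1,0,0.1,4,0,0,0],[-1,0,0,2.4,0,0,0],[-1,0,0,0.5,0,0,0]]' 100
python3 -m crank '[[-1,0,0,0,0,0,0],[-1,0,0,0,0,0,0]]' 100
python3 plan.py .552 -.317 .047 2.75
```

```text
time: 12.05
eef_pos: [0.5502, -0.3145, 0.0468]
tcp_rot: [1.0, 0.024, -0.003, -0.003]
contact_force: [0.1, -0.1, -0.1]
opening: 1.002
time: 12.25
eef_pos: [0.5536, -0.3183, 0.0531]
tcp_rot: [1.0, 0.024, 0.001, 0.001]
contact_force: [-0.3, 0.1, -0.1]
opening: 1.004
at [ 0.5536 -0.3183  0.0531] yaw 2.74 n 1 t 12.25 F [-0.3  0.1 -0.1] open 1.004
[-0.15, -0.14, 0.61, 0.13, -0.15, -0.01]
```

```bash
python3 -m crank '[[-1,0,0,0.3,0,0,0],[-1,0,0,0.1,0,0,0],[-1,0,0,0,0,0,0]]' 100
python3 -m crank '[[1,0,0,0,0,0,0],[1,0,0,0,0,0,0],[1,0,0,0,0,0,0],[1,0,0,0,0,0,0],[1,0,0,0,0,0,0]]' 100
python3 -m crank '[[1,0,0,0,0,0,0],[1,0,0,0,0,0,0]]' 100
python3 plan.py .552 -.317 .047 2.75
```

```text
time: 12.55
eef_pos: [0.5525, -0.3184, 0.0478]
tcp_rot: [1.0, 0.023, 0.0, 0.0]
contact_force: [1.1, -0.2, 0.7]
opening: 0.996
time: 13.05
eef_pos: [0.5523, -0.3183, 0.0471]
tcp_rot: [1.0, 0.023, -0.0, 0.0]
contact_force: [-3.1, 1.6, 4.9]
opening: 0.153
time: 13.25
eef_pos: [0.5523, -0.3184, 0.0472]
tcp_rot: [1.0, 0.023, 0.0, 0.0]
contact_force: [0.2, -0.9, -0.2]
opening: 0.15
at [ 0.5523 -0.3184  0.0472] yaw 2.69 n 1 t 13.25 F [ 0.2 -0.9 -0.2] open 0.15
[-0.03, -0.14, 0.02, 0.03, -0.01, -0.06]
```

```bash
python3 -m crank '[[1,0,0,-1,0,0,0],[1,0,0,-2.5,0,0,0],[1,0,0,-3,0,0,0],[1,0,0,-3,0,0,0],[1,0,0,-1,0,0,0]]'
python3 -m crank '[[1,0,0,0,0,0,0]]'
python3 plan.py .514 .025 .14 -13.8 10
```

```text
time: 13.75
eef_pos: [0.5536, -0.319, 0.156]
tcp_rot: [1.0, 0.023, 0.002, 0.002]
contact_force: [0.9, -1.2, -2.7]
opening: 0.145
time: 13.85
eef_pos: [0.553, -0.3186, 0.154]
tcp_rot: [1.0, 0.023, 0.001, 0.001]
contact_force: [0.0, 0.5, -3.3]
opening: 0.151
at [ 0.553  -0.3186  0.154 ] yaw 2.68 n 10 t 13.85 F [ 0.   0.5 -3.3] open 0.151
[-0.23, -3.45, 0.13, 0.01, -0.02, 1.65]
[-0.33, -3.44, 0.13, 0.01, -0.02, 1.65]
[-0.43, -3.43, 0.13, 0.01, -0.02, 1.65]
[-0.53, -3.42, 0.13, 0.01, -0.02, 1.65]
[-0.62, -3.4, 0.13, 0.01, -0.02, 1.65]
[-0.72, -3.38, 0.14, 0.01, -0.02, 1.65]
[-0.82, -3.36, 0.14, 0.01, -0.02, 1.65]
[-0.91, -3.34, 0.14, 0.01, -0.02, 1.65]
[-1.01, -3.31, 0.14, 0.01, -0.02, 1.65]
[-1.1, -3.28, 0.14, 0.01, -0.02, 1.65]
```

```bash
python3 -m crank '[[1,-0.23,-3.45,0.13,0,0,1.65],[1,-0.33,-3.44,0.13,0,0,1.65],[1,-0.43,-3.43,0.13,0,0,1.65],[1,-0.53,-3.42,0.13,0,0,1.65],[1,-0.62,-3.4,0.13,0,0,1.65]]'
python3 -m crank '[[1,-0.72,-3.38,0.14,0,0,1.65],[1,-0.82,-3.36,0.14,0,0,1.65],[1,-0.91,-3.34,0.14,0,0,1.65],[1,-1.01,-3.31,0.14,0,0,1.65],[1,-1.1,-3.28,0.14,0,0,1.65]]'
python3 -m crank '[[1,0,0,0,0,0,0],[1,0,0,0,0,0,0],[1,0,0,0,0,0,0]]'
cat > look.py <<'E'
from h import *
import pickle,sys
tag=sys.argv[1]
cs={n:read_camera(n) for n in("wrist","scene","top")}
pickle.dump(cs,open(f"v_{tag}.pkl","wb"))
for n in cs: cv2.imwrite(f"pics/{tag}_{n}.png",cs[n]["color"][:,:,::-1])
for t in("bin_hinge","flap_knuckle"):
    rs=[]
    for n in cs:
        for k in place_of(t,n)[:1]:
            print(t,n,round(k["p"],2),np.round(k["location"],1),np.round(atz(cs[n],k["location"],.112),4)); rs.append(ray(cs[n],k["location"]))
    if len(rs)>1: print("  ",tri(rs))
s=cs["scene"]["color"][:,:,::-1][180:300,320:480]; cv2.imwrite(f"pics/{tag}_s.png",cv2.resize(s,(800,600),interpolation=2))
s=cs["top"]["color"][:,:,::-1][150:250,180:320]; cv2.imwrite(f"pics/{tag}_t.png",cv2.resize(s,(798,570),interpolation=2))
E
python3 look.py p1; python3 plan.py .5333 .1027 .138 -13.8
```

```text
time: 14.35
eef_pos: [0.5307, -0.1443, 0.1427]
tcp_rot: [0.999, -0.049, -0.002, -0.001]
contact_force: [0.7, 0.6, -2.5]
opening: 0.144
time: 14.85
eef_pos: [0.5113, 0.0271, 0.136]
tcp_rot: [0.993, -0.121, -0.002, -0.0]
contact_force: [1.1, 0.3, -2.7]
opening: 0.146
time: 15.15
eef_pos: [0.5128, 0.025, 0.1374]
tcp_rot: [0.993, -0.12, -0.001, 0.0]
contact_force: [0.8, -0.7, -3.5]
opening: 0.146
bin_hinge wrist 0.57 [ 87.6 252.8] [0.5451 0.1623 0.112 ]
bin_hinge scene 0.75 [380.3 317.6] [0.8392 0.229  0.112 ]
bin_hinge top 0.95 [238.8 205.4] [0.5451 0.1716 0.112 ]
   (array([ 0.60204965,  0.21680183, -0.04410039]), [np.float64(0.11410899746338146), np.float64(0.13548543403308214), np.float64(0.03584236715919004)])
flap_knuckle wrist 0.75 [220.6 256.4] [0.5237 0.0837 0.112 ]
flap_knuckle scene 0.56 [383.4 210.2] [0.5294 0.087  0.112 ]
flap_knuckle top 0.67 [263.4 211.2] [0.5259 0.0885 0.112 ]
   (array([0.52501493, 0.08655667, 0.10908159]), [np.float64(0.0028782829557947114), np.float64(0.001726193128187283), np.float64(0.0026460808272500717)])
at [0.5134 0.0252 0.1386] yaw -13.86 n 2 t 15.6 F [-0.3  0.4 -3. ] open 0.147
[0.04, -4.0, 0.03, -0.0, -0.0, -0.03]
[0.04, -4.0, 0.03, -0.0, -0.0, -0.03]
```

View pics/p1_wrist.png

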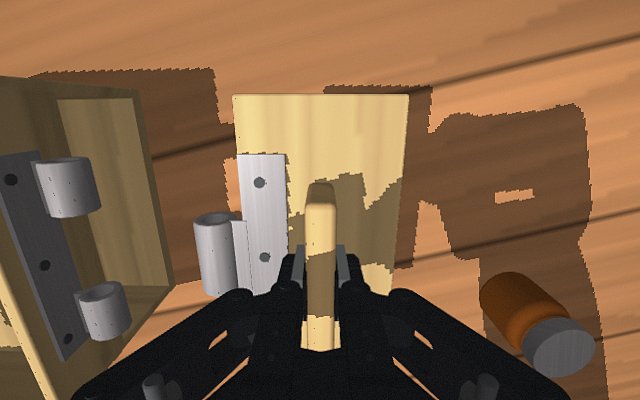

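View pics/p1_s.png

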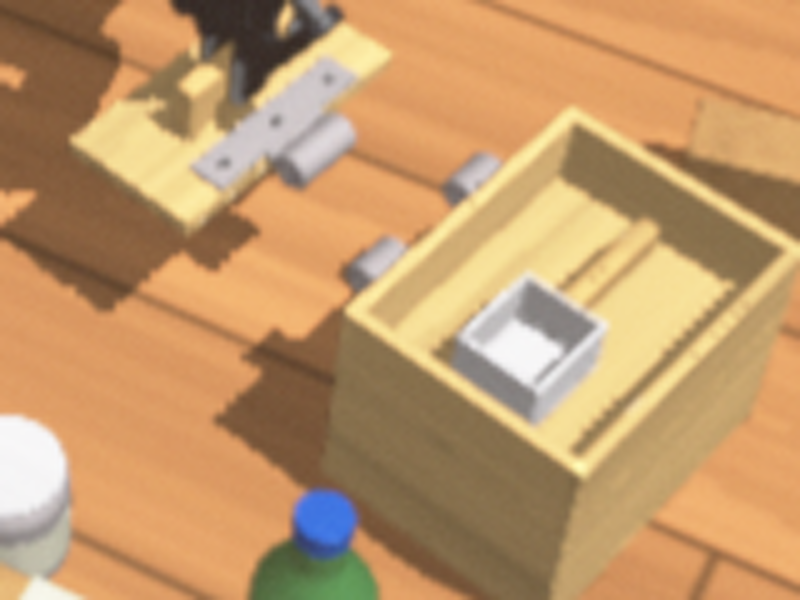

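View pics/p1_t.png

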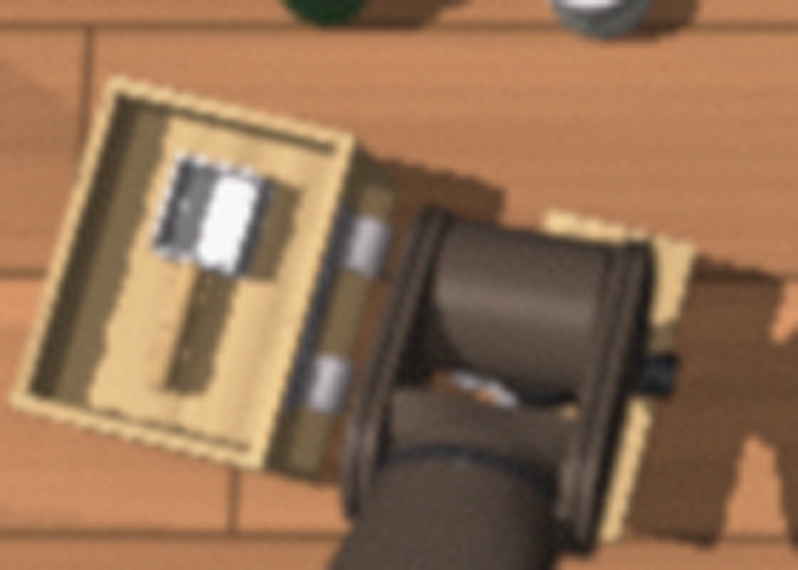

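The wrist view shows the flap knuckle at about (219,255) and the bin knuckles at (68,187) and (105,310). The rail is held straight. Next I'll overlay the model outlines to check level, slip and the hinge pose.

```bash
cat > ov.py <<'E'
from h import *
import pickle
def circ(T,x,r,n=24):
    a=np.linspace(0,2*np.pi,n+1); return [T(np.array([x,r*np.cos(t),r*np.sin(t)])) for t in a]
def poly(im,c,pts,col,k):
    p=np.array([proj(c,q) for q in pts]); p=((p+.5)*k-.5); cv2.polylines(im,[np.round(p*8).astype(np.int32)],False,col,1,cv2.LINE_AA,3)
def hingeT(h,yaw):
    M=R.from_euler('z',yaw,degrees=True).as_matrix(); return lambda v:np.array(h)+M@v
def flapT(tcp,rot,dx,dz):  # knuckle frame from tool
    M=R.from_quat(rot).as_matrix()@np.diag([1,-1,-1]); tcp=np.array(tcp)
    o=tcp+M@np.array([dx,.061,-dz]); return lambda v:o+M@v
def draw(im,c,H,F,k):
    for x in(-.057,-.027,.027,.057): poly(im,c,circ(H,x,.012),(0,0,255),k); 
    for x in(-.057,.057): poly(im,c,circ(H,x,.007),(0,0,255),k)
    poly(im,c,[H(np.array([x,0,0])) for x in(-.08,.08)],(0,0,255),k)
    b=lambda z,y0,y1:[H(np.array([sx*.1,y,z])) for sx,y in((1,y0),(1,y1),(-1,y1),(-1,y0),(1,y0))]
    poly(im,c,b(.033,.018,.168),(0,200,255),k); poly(im,c,b(-.112,.018,.168),(0,200,255),k)
    for x in(-.023,.023): poly(im,c,circ(F,x,.012),(0,255,0),k); poly(im,c,circ(F,x,.007),(0,255,0),k)
    poly(im,c,[F(np.array([sx*.09,y,.001])) for sx,y in((1,-.016),(1,-.106),(-1,-.106),(-1,-.016),(1,-.016))],(0,255,0),k)
    poly(im,c,[F(np.array([sx*.045,y,.041])) for sx,y in((1,-.054),(1,-.068),(-1,-.068),(-1,-.054),(1,-.054))],(255,0,0),k)
E
python3 - <<'E'
from ov import *
cs=pickle.load(open("v_p1.pkl","rb")); s=get_state()
print(s["eef_pos"],s["tcp_rot"],s["time"])
H=hingeT((.5478,.1619,.112),-13.8); F=flapT(s["eef_pos"],s["tcp_rot"],0,.0262)
for n,k,(x0,y0,w,h) in(("wrist",2,(0,70,400,290)),("scene",5,(320,180,160,120))):
    im=cs[n]["color"][:,:,::-1]; im=np.ascontiguousarray(cv2.resize(im,None,fx=k,fy=k,interpolation=2))
    draw(im,cs[n],H,F,k); cv2.imwrite(f"pics/ov1_{n}.png",im[y0*k:(y0+h)*k,x0*k:(x0+w)*k])
E
```

```text
[0.51337753 0.02517774 0.13859007] [ 9.92698841e-01 -1.20619259e-01  7.05908306e-05 -5.76565085e-06] 15.6
```

View pics/ov1_wrist.png

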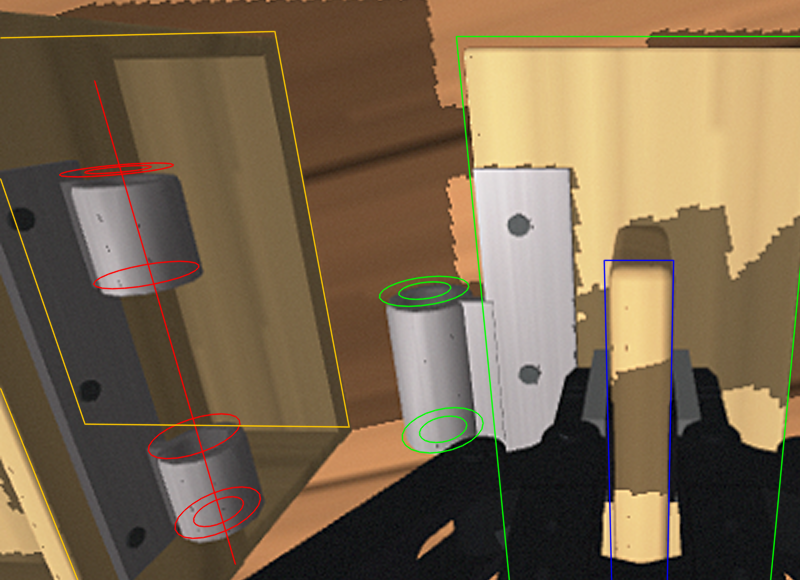

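View pics/ov1_scene.png

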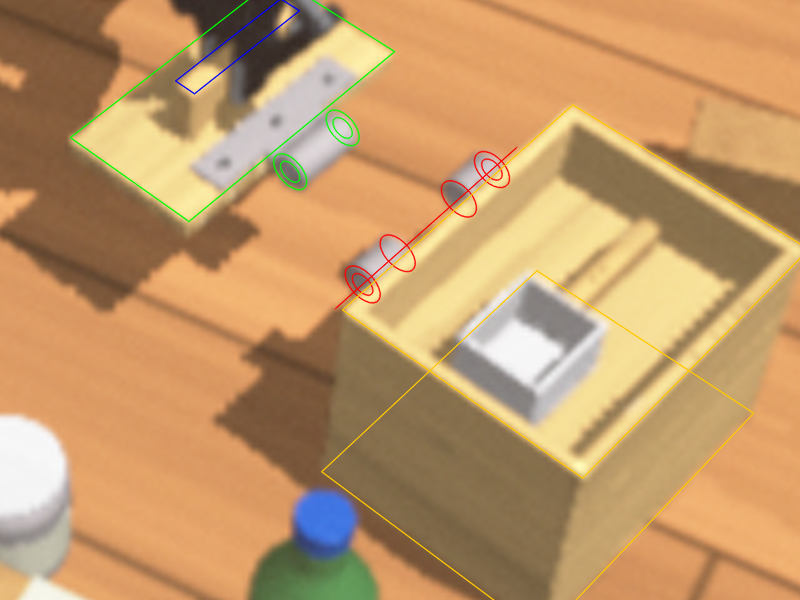

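```bash
python3 -m crank '[[1,0.03,-2.5,0,0,0,0],[1,0.03,-2,0,0,0,0],[1,0,-0.8,0,0,0,0],[1,0,0,0,0,0,0],[1,0,0,0,0,0,0]]'
python3 - <<'E'
from ov import *
cs={n:read_camera(n) for n in("wrist","scene")}; s=get_state()
pickle.dump((cs,{k:np.array(v) for k,v in s.items()}),open("v_p2.pkl","wb"))
print(s["eef_pos"],s["tcp_rot"],s["time"],s["contact_force"])
H=hingeT((.5478,.1619,.112),-13.8); F=flapT(s["eef_pos"],s["tcp_rot"],0,.0262)
for n,k,(x0,y0,w,h) in(("wrist",3,(80,130,240,190)),("scene",8,(350,190,100,75))):
    im=cs[n]["color"][:,:,::-1]; im=np.ascontiguousarray(cv2.resize(im,None,fx=k,fy=k,interpolation=2))
    cv2.imwrite(f"pics/p2_{n}.png",im[y0*k:(y0+h)*k,x0*k:(x0+w)*k].copy())
    draw(im,cs[n],H,F,k); cv2.imwrite(f"pics/ov2_{n}.png",im[y0*k:(y0+h)*k,x0*k:(x0+w)*k])
E
python3 plan.py .5333 .1027 .138 -13.8
```

```text
time: 16.1
eef_pos: [0.5264, 0.0765, 0.1384]
tcp_rot: [0.993, -0.12, -0.0, 0.0]
contact_force: [0.3, -0.5, -2.4]
opening: 0.149
[0.52636682 0.07619788 0.1384155 ] [ 9.92702521e-01 -1.20588777e-01 -1.40685754e-04  1.79424754e-04] 16.2 [-0.02649708 -0.39946414 -3.49902648]
at [0.5264 0.0762 0.1384] yaw -13.85 n 1 t 16.2 F [-0.  -0.4 -3.5] open 0.148
[0.04, -2.74, 0.04, 0.02, 0.01, -0.05]
```

View pics/ov2_wrist.png

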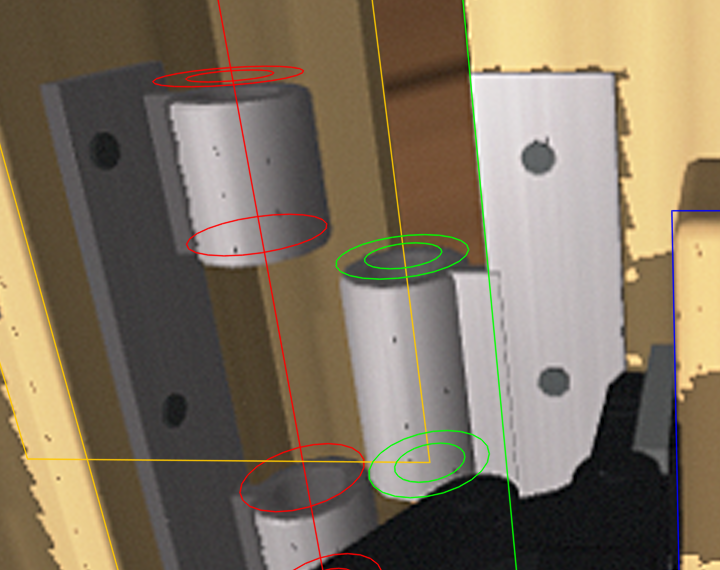

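View pics/p2_wrist.png

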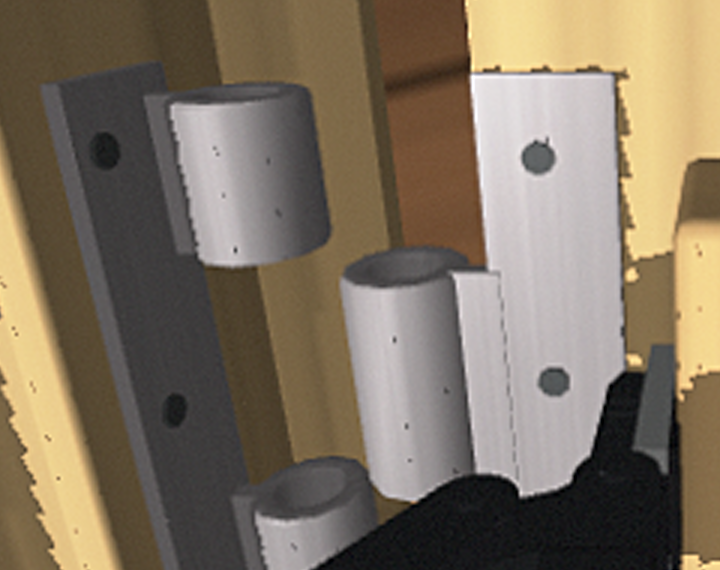

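View pics/ov2_scene.png

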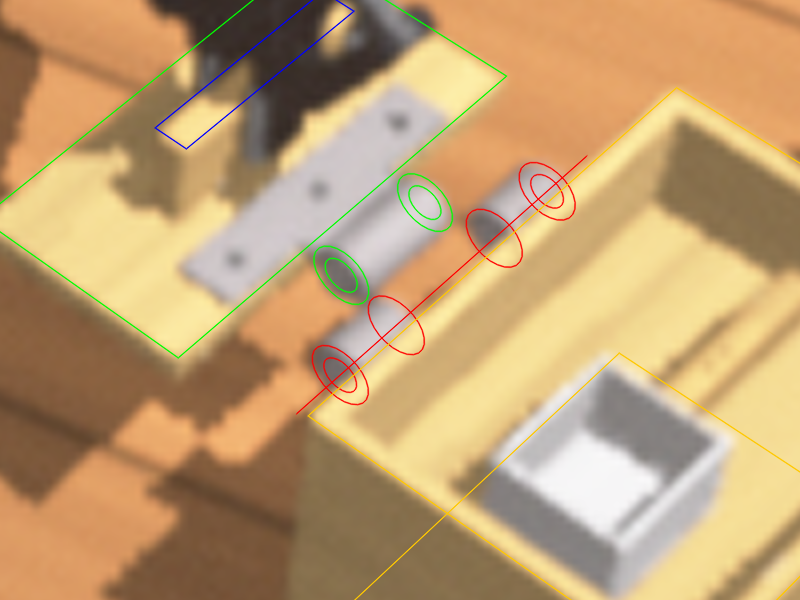

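View pics/p2_scene.png

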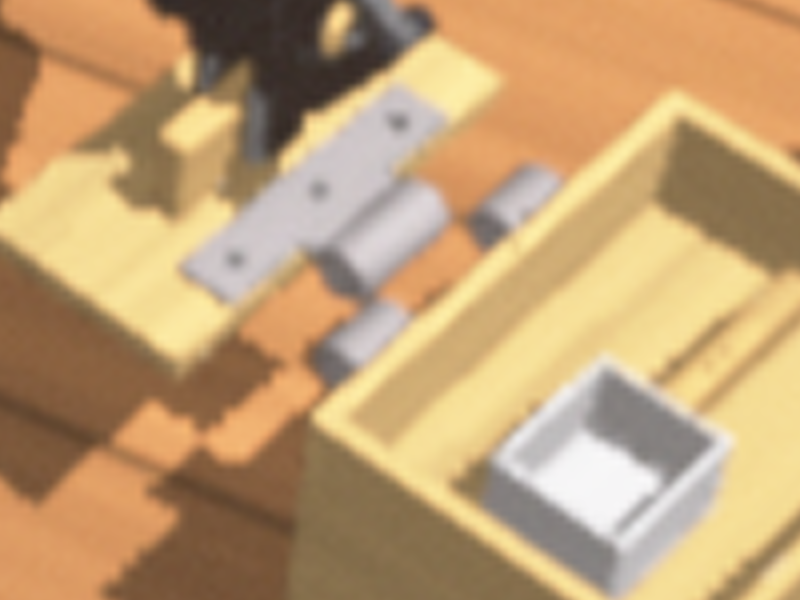

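Run:
```python
import pickle,cv2,numpy as np
c1=pickle.load(open("v_p1.pkl","rb")); c2=pickle.load(open("v_p2.pkl","rb"))[0]
def crop(c,x0,y0,w,h,k,name):
    im=c["color"][y0:y0+h,x0:x0+w,::-1]; im=np.ascontiguousarray(cv2.resize(im,None,fx=k,fy=k,interpolation=2))
    for i in range(0,w,20): cv2.line(im,(i*k,0),(i*k,6 if i%100 else 14),(0,0,255),1); cv2.putText(im,str(x0+i),(i*k+2,18),0,.35,(0,0,255),1)
    for i in range(0,h,20): cv2.line(im,(0,i*k),(6,i*k),(0,0,255),1); cv2.putText(im,str(y0+i),(8,i*k+4),0,.35,(0,0,255),1)
    cv2.imwrite(f"pics/{name}.png",im)
crop(c2["wrist"],200,80,200,140,4,"q1")
crop(c2["wrist"],90,130,200,140,4,"q2")
crop(c1["wrist"],0,130,250,180,3,"q3")
```

```text
(no output)
```

View pics/q1.png

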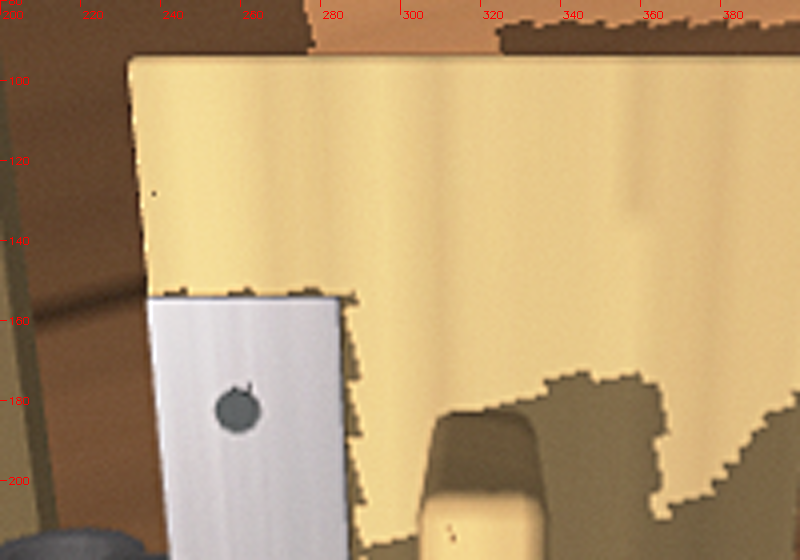

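View pics/q2.png

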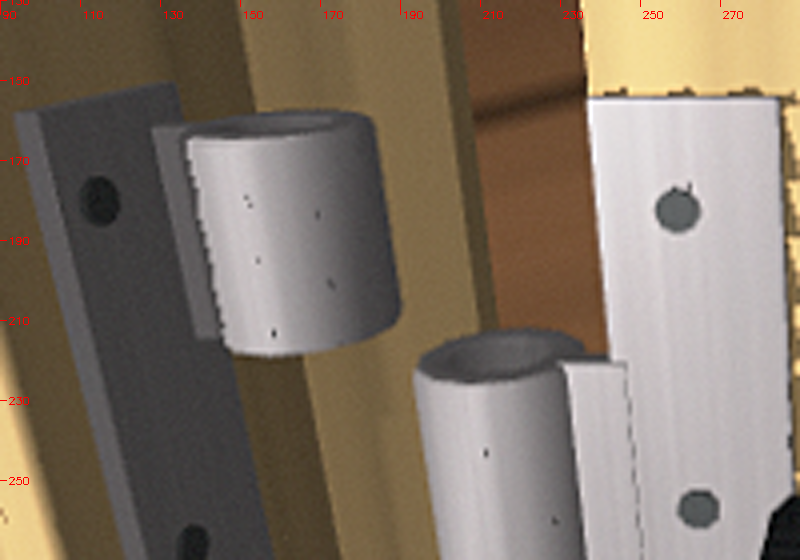

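View pics/q3.png

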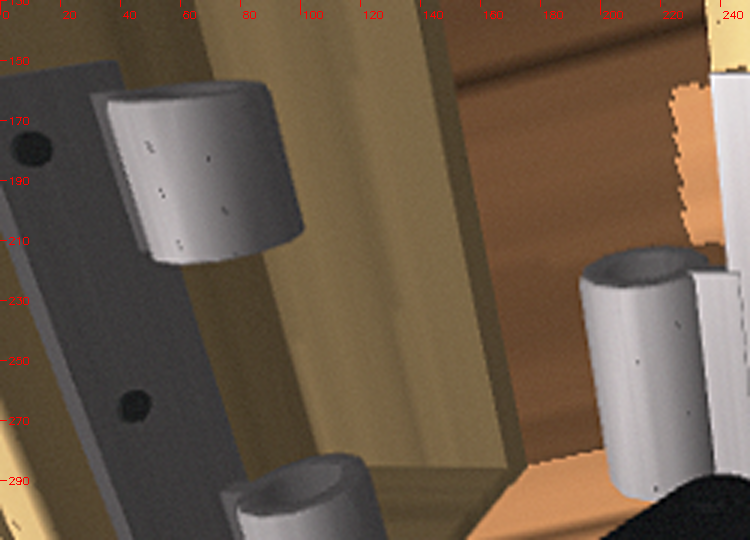

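```bash
cat > fit.py <<'E'
from ov import *
from scipy.optimize import least_squares
c1=pickle.load(open("v_p1.pkl","rb")); c2,s2=pickle.load(open("v_p2.pkl","rb"))
tc={1:(np.array([.51338,.02518,.13859]),[.992698841,-.120619259,0.00007,0]),2:(s2["eef_pos"],s2["tcp_rot"])}
cams={("w",1):c1["wrist"],("w",2):c2["wrist"],("s",2):c2["scene"]}
C=[ # cam,t,obj,x,edges
("w",2,"F",.023,dict(l=193.7,t=212,b=226)),("w",2,"F",-.023,dict(l=202.7,b=296.7)),
("w",2,"H",.057,dict(t=157.5,l=136.7,b=165,r=184)),("w",2,"H",.027,dict(b=219,r=190.5,l=147)),("w",2,"H",-.027,dict(t=282.3,l=165,b=303.7,r=201)),
("w",1,"F",.023,dict(l=193.3,t=212.3,b=226)),("w",1,"F",-.023,dict(l=203.3,b=296.7)),
("w",1,"H",.057,dict(t=157,l=35.7,r=90,b=164.3)),("w",1,"H",.027,dict(b=218,r=101)),("w",1,"H",-.027,dict(t=281.3,l=79.3,r=120.7,b=302.3)),
("s",2,"F",-.023,dict(r=350+450/8,t=190+178/8)),("s",2,"F",.023,dict(l=350+316/8,b=190+299/8)),
("s",2,"H",.057,dict(l=350+310/8)),("s",2,"H",-.057,dict(t=190+162/8)),
]
Pt=[("w",2,"F",(.09,-.016,.001),(232.2,94.5)),("w",2,"F",(.045,-.061,.001),(321,183)),("w",2,"F",(.045,-.061,.041),(321,203.3)),
("w",1,"F",(.09,-.106,.001),(409,95)),
("s",2,"H",(.1,.018,.033),(389.1,242.7)),("s",2,"H",(-.1,.018,.033),(435.3,201.5)),
("s",2,"F",(.09,-.016,.001),(372.6,235.2)),("s",2,"F",(-.09,-.016,.001),(412.6,199.6))]
def camx(c,e):
    T=np.array(c["cam_to_world"],float).copy(); T[:3,:3]=T[:3,:3]@R.from_rotvec(e[:3]).as_matrix(); T[:3,3]+=e[3:]; d=dict(c); d["cam_to_world"]=T; return d
A=np.linspace(0,2*np.pi,72,endpoint=False)
def pr(c,P):
    f=200/np.tan(np.radians(c["vfov"])/2); T=c["cam_to_world"]; q=((P-T[:3,3])@T[:3,:3])*[1,-1,-1]
    K=np.array([[f,0,c["cx"]],[0,f,c["cy"]],[0,0,1.]]); return cv2.projectPoints(q,np.zeros(3),np.zeros(3),K,np.array(c["distortion"],float))[0][:,0]
def frames(p,t):
    H=(np.array([p[0],p[1],.112]),R.from_euler('z',p[2]).as_matrix())
    M=R.from_quat(tc[t][1]).as_matrix()@np.diag([1,-1,-1]); N=M@R.from_rotvec(p[6:9]).as_matrix()
    F=(tc[t][0]+M@np.array([p[3],p[4],-p[5]+.028])+N@np.array([0,.061,-.028]),N); return dict(H=H,F=F)
def res(p,full=True):
    r=[]; fr={t:frames(p,t) for t in(1,2)}
    cc={k:camx(v,p[9:15] if k[0]=="w" else p[15:21]) for k,v in cams.items()}
    for cam,t,o,x,e in C:
        O,M=fr[t][o]; P=np.c_[np.full(72,x),.012*np.cos(A),.012*np.sin(A)]@M.T+O; q=pr(cc[cam,t],P)+.4
        for k,v in e.items(): r.append(({"l":q[:,0].min(),"r":q[:,0].max(),"t":q[:,1].min(),"b":q[:,1].max()}[k]-v)/(1. if cam=="w" else .6))
    for cam,t,o,v,px in Pt:
        O,M=fr[t][o]; r+=list((pr(cc[cam,t],(M@np.array(v)+O)[None])[0]+.4-px)/(1. if cam=="w" else .6))
    pri=(p-p0)/sg
    return np.r_[r,pri]
p0=np.r_[.5478,.1619,np.radians(-13.8),0,0,.0262,0,0,0,np.zeros(12)]
sg=np.r_[.005,.005,.03,.005,.0004,.001,.005,.015,.01,[.003]*3,[.0015]*3,[.003]*3,[.0015]*3]
S=least_squares(res,p0,x_scale=sg,loss="soft_l1"); p=S.x
if __name__=="__main__":
    J=S.jac; cov=np.linalg.inv(J.T@J); sd=np.sqrt(np.diag(cov))
    nm=["hx","hy","hyaw","dx","dy","dz","rx","ry","rz"]
    for n,a,b in zip(nm,p,sd): print(n,round(a,5),"+-",round(b,5),(round(np.degrees(a),2) if n in("hyaw","rx","ry","rz") else ""))
    print("cams",np.round(p[9:],4)); print("res",np.round(res(p)[:-21],1))
    fr=frames(p,2); H,F=fr["H"],fr["F"]; print("knuckle minus hinge in hinge frame (mm)",np.round(H[1].T@(F[0]-H[0])*1e3,2)); 
    print("flap rel rot deg",np.round(np.degrees(R.from_matrix(H[1].T@F[1]).as_rotvec()),2), "F pos",F[0])
    M=R.from_quat(tc[2][1]).as_matrix(); print("tool shift cm",np.round(M.T@(H[0]-F[0])*100,2))
E
python3 fit.py
```

```text
hx 0.54513 +- 0.00153 
hy 0.16259 +- 0.00084 
hyaw -0.24511 +- 0.00954 -14.04
dx -0.0018 +- 0.00154 
dy 0.0 +- 0.00039 
dz 0.02649 +- 0.00072 
rx -0.00029 +- 0.00439 -0.02
ry 0.00663 +- 0.00814 0.38
rz -0.0001 +- 0.00442 -0.01
cams [ 0.0015 -0.0006  0.0005  0.0006 -0.0001  0.0019  0.0013 -0.0006 -0.
 -0.0002 -0.0001  0.0002]
res [ 0.5 -0.8 -0.1  1.8  0.8  0.  -1.9  0.  -0.1  1.   0.7 -1.7 -1.5 -2.9
 -0.2  1.8 -1.3 -1.2 -0.  -0.6  1.4 -0.1 -0.4  1.   0.1  1.   2.1 -1.5
 -1.8  1.9 -0.1  0.6 -0.4 -0.4  1.7  0.8  0.4  0.4  1.  -0.1 -1.3 -0.
  0.6 -0.  -0.5 -0.7 -1.2 -0.7 -0.5 -0.4 -0.   1.3  0.2]
knuckle minus hinge in hinge frame (mm) [  0.57 -27.38  -0.11]
flap rel rot deg [-0.04  0.39  0.19] F pos [0.53904313 0.13588527 0.11188578]
tool shift cm [-0.05 -2.74 -0.01]
```

The fit agrees across views, with pixel residuals mostly under 2. There are 27 mm left to insert, x is 0.5 mm off, z is on target and the tilt is 0.4° at most. I'll insert slowly and watch the force.

```bash
python3 -m crank '[[1,-0.05,-0.7,0,0,0,0],[1,0,-0.7,0,0,0,0],[1,0,-0.4,0,0,0,0],[1,0,0,0,0,0,0],[1,0,0,0,0,0,0]]'
python3 -m crank '[[1,0,-0.5,0,0,0,0],[1,0,-0.3,0,0,0,0],[1,0,-0.1,0,0,0,0],[1,0,0,0,0,0,0],[1,0,0,0,0,0,0]]'
python3 - <<'E'
from fit import *
cs={n:read_camera(n) for n in("wrist","scene","top")}; s=get_state()
pickle.dump((cs,{k:np.array(v) for k,v in s.items()}),open("v_p3.pkl","wb"))
print(s["eef_pos"],s["tcp_rot"],s["time"],s["contact_force"],s["wrist_torque"])
tc[3]=(s["eef_pos"],s["tcp_rot"]); fr=frames(p,3); H,F=fr["H"],fr["F"]
print("rel mm",np.round(H[1].T@(F[0]-H[0])*1e3,2),"rot",np.round(np.degrees(R.from_matrix(H[1].T@F[1]).as_rotvec()),2)); M=R.from_quat(s["tcp_rot"]).as_matrix(); print("tool shift cm",np.round(M.T@(H[0]-F[0])*100,2))
HT=lambda v:H[0]+H[1]@v; FT=lambda v:F[0]+F[1]@v
for n,k,(x0,y0,w,h) in(("wrist",4,(130,130,190,150)),("scene",8,(350,190,100,75))):
    e=p[9:15] if n=="wrist" else p[15:21]
    im=cs[n]["color"][:,:,::-1]; im=np.ascontiguousarray(cv2.resize(im,None,fx=k,fy=k,interpolation=2))
    cv2.imwrite(f"pics/p3_{n}.png",im[y0*k:(y0+h)*k,x0*k:(x0+w)*k].copy())
    draw(im,camx(cs[n],e),HT,FT,k); cv2.imwrite(f"pics/ov3_{n}.png",im[y0*k:(y0+h)*k,x0*k:(x0+w)*k])
E
```

```text
time: 16.7
eef_pos: [0.5303, 0.0946, 0.1385]
tcp_rot: [0.993, -0.12, -0.0, 0.0]
contact_force: [0.6, 0.6, -2.3]
opening: 0.149
time: 17.2
eef_pos: [0.5325, 0.1032, 0.1385]
tcp_rot: [0.993, -0.12, -0.0, 0.0]
contact_force: [-0.4, 0.0, -3.1]
opening: 0.145
[0.53248682 0.1031027  0.13850887] [ 9.92732243e-01 -1.20344057e-01 -2.76715783e-05  1.99290093e-05] 17.35 [ 0.28441289  0.00513864 -3.01901528] [-0.05513515  0.00196591  0.03151559]
rel mm [-0.05  0.21 -0.  ] rot [-0.02  0.38  0.21]
tool shift cm [ 0.    0.02 -0.  ]
```

View pics/p3_wrist.png

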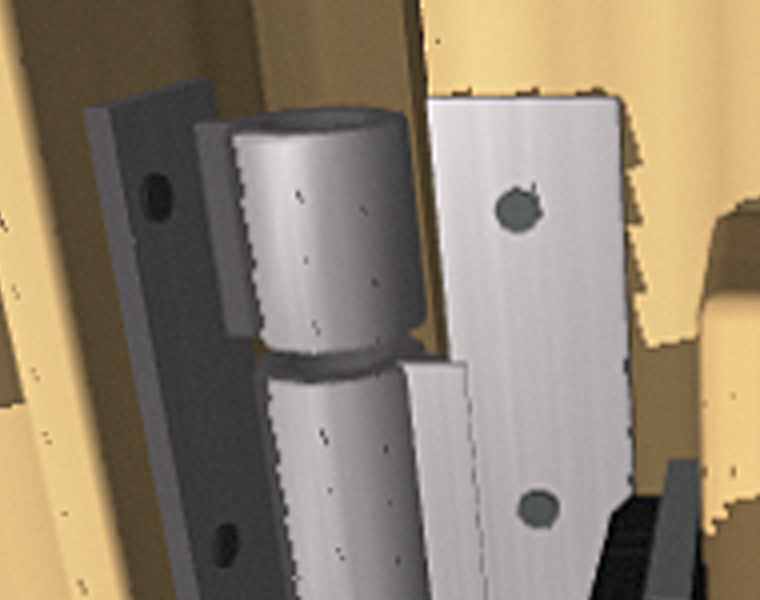

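View pics/ov3_wrist.png

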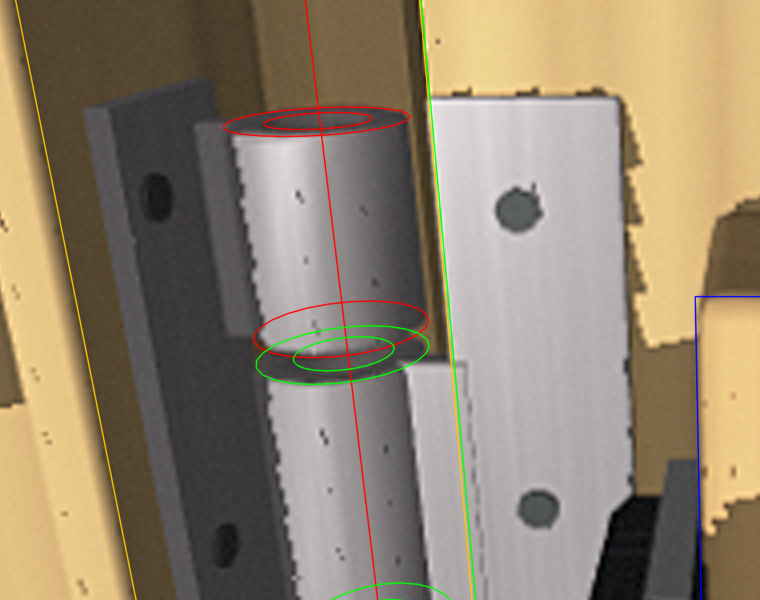

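View pics/p3_scene.png

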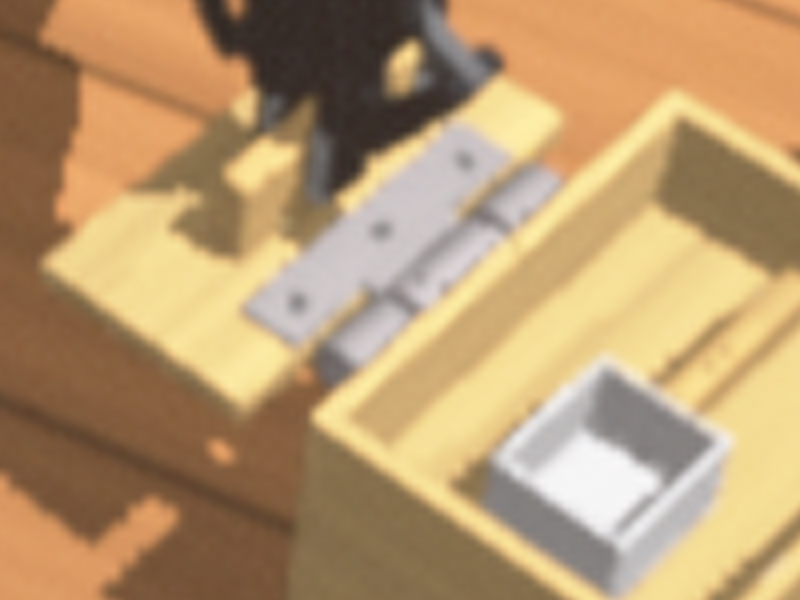

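The flap's knuckle sits between the bin's knuckles with a visible gap at both ends. In the wrist view the seam is at (340,360), and in the scene view the seams are at (395,300) and (490,215), with the three tubes in one line. The force reads only the flap's weight. One last check for steadiness, then I'll hand in.

```bash
python3 -m crank '[[1,0,0,0,0,0,0],[1,0,0,0,0,0,0],[1,0,0,0,0,0,0],[1,0,0,0,0,0,0]]'
python3 - <<'E'
from fit import *
s=get_state(); tc[3]=(s["eef_pos"],s["tcp_rot"]); fr=frames(p,3); H,F=fr["H"],fr["F"]
print("rel mm",np.round(H[1].T@(F[0]-H[0])*1e3,2),s["dq"].round(3),s["contact_force"].round(1),s["time"])
print(sign_off())
E
```

```text
time: 17.75
eef_pos: [0.5325, 0.1031, 0.1385]
tcp_rot: [0.993, -0.12, -0.0, 0.0]
contact_force: [0.8, 0.2, -2.8]
opening: 0.149
rel mm [-0.03  0.26  0.03] [ 0.002  0.001  0.    -0.001 -0.     0.   ] [ 0.8  0.2 -2.8] 17.75
the job is handed in; nothing more can be done
None
```

The scoop is lying flat in the bin's tray, released. The flap is held by its rail with its knuckle between the bin's two knuckles and the holes lined up. I handed the job in at 17.75 s of the 56 s allowed.

**Alignment:** the last fit put the flap knuckle within 0.3 mm of the hinge axis in all three directions. The fit itself is only good to about 1–1.5 mm, against 3 mm of clearance between pin and hole on each side. Tilt came out at about 0.4°, which is within the measuring error.

**Held in the air:** the last force reading, 2.8 N downward, is about the flap's own weight (2.6 N), so it is not resting on anything. The arm was still, and the wrist and scene pictures showed a gap at both ends of the knuckle.

**Disagreements:** the networks' first hinge points were up to 9 mm off my corner measurements, and their later scene-camera answer was on the wrong object. I used the outline fit, which agreed across cameras except for an error of about 2 mm in the wrist camera.

**Not checked:** I did not re-measure the pin, jar and other items at the end. The arm passed above or clear of all of them.

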